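# Take down the brick pile and build up the pier in running bond

## Task

On the bench is the foot of a small brick pier, two bricks mortared end to end, and near it a loose pile of three whole bricks and two half bricks. Take the pile apart and lay all five bricks dry and flat on the pier in running bond: first a course with the whole brick centred over the joint and a half brick at each end, flush with the pier's ends; then a top course of two whole bricks straight above the two at the foot. Leave joints of about 10 mm as in the foot, keep the faces flush and square, and leave the small pot standing where it is.

Things in the scene. Friction and masses are not known exactly. Their poses are not given: they have to be found in the camera images.
- pier: foot of the pier, fixed: two clay bricks, 120 x 50 x 45 each, mortared end to end, joint 10; 250 x 50, top 48 above the bench. Origin: on the bench under the joint; x along its length, z up. Undersides of the next courses at z 48 and 93; brick middles at x -97.5 (half), 0 (whole), 97.5 (half), then -65, 65 (wholes), all y 0.
- whole_1: loose whole clay brick, 120 x 50 x 45 high, about 0.5 kg, shallow hollow in its top. Origin: centre of its underside; x along its length, y across, z up. Starts in the pile's lowest layer, on a fixed plywood board 12 thick, parallel to the other low one, about 45 clear between them. The three wholes are interchangeable.
- whole_2: loose whole clay brick, 120 x 50 x 45 high, about 0.5 kg, shallow hollow in its top. Origin: centre of its underside; x along its length, y across, z up. Starts in the pile's lowest layer, on a fixed plywood board 12 thick, parallel to the other low one, about 45 clear between them. The three wholes are interchangeable.
- whole_3: loose whole clay brick, 120 x 50 x 45 high, about 0.5 kg, shallow hollow in its top. Origin: centre of its underside; x along its length, y across, z up. Starts crosswise on the two low bricks (second layer), carrying the two half bricks. The three wholes are interchangeable.
- half_1: loose half brick, 55 x 50 x 45 high, about 0.23 kg, shallow hollow in its top. Origin: centre of its underside; x along its 55 mm length, y across, z up. Starts on top of the pile (third layer), near one end of the upper whole brick. The two halves are interchangeable.
- half_2: loose half brick, 55 x 50 x 45 high, about 0.23 kg, shallow hollow in its top. Origin: centre of its underside; x along its 55 mm length, y across, z up. Starts on top of the pile (third layer), near one end of the upper whole brick. The two halves are interchangeable.
- clay_pot: small empty clay flower pot, 66 across, 58 high, loose; origin at the centre of its underside. Bystander, not to be moved.
Things that resemble listed ones, but are neither listed nor needed, are in the scene too. Leave any red look-alike of the half_2 alone.

How it is judged:
By the outcome, as a careful person would: the job done as asked, in the order asked, and still so for the second after the job is handed in, with the robot touching nothing.
It also fails if it takes over 125 s, if anything falls off the work surface, if the arm or the gripper's body presses on something with over 40 N, if the wrist force passes 120 N, or if a joint passes its speed limit or range.

## Robot

A 7-joint arm with a two-finger parallel gripper is mounted at the origin on a cart in front of the work surface, level with it; the furniture and walls round the work are solid. World frame = base frame: x ahead of the robot, y to its left, z up, the work surface at z = 0. Lengths are in m, angles in rad, forces in N, time in s.
With the tool pointing down it reaches from about 0.425 to 0.925 m from the base axis. Payload 6.8 kg.
Tool frame: the origin (TCP) lies at the very end of the fingers, on their centre line; the grasp point (between the pads) lies 19 mm behind it; z points along the fingers, y is the line along which they close (so a half turn about z gives the same grasp; the last joint's range is limited). The gripper opens to 85 mm and grips with 20 to 120 N. Pads are 22 mm wide; open, the fingers measure 114 mm over their backs; the gripper's body (76 mm by 85 mm) begins 54 mm behind the grasp point. The pads swing forward as they close: fully open they stand 13 mm farther back than shut.
Start: joints at [-1.34, 0.477, 0.022, 1.555, -0.011, 1.109, -0.083], TCP at [0.224, 0.637, 0.231] pointing down, gripper open.
Joint ranges: [-2.96, 2.96], [-0.34, 2.1], [-1.41, 1.46], [0.24, 2.44], [-1.37, 4.51], [0.17, 1.92], [-2.96, 2.96]. Speed limits (rad/s): [2.39, 2.39, 3.14, 3.14, 3.14, 3.14, 3.14].

## Interface

Orientations are given as a rotation vector (axis times angle).
In Python, from bench import get_obs, viewer, r gives the robot as it stands. The module is installed in compiled form; this text tells all that it offers.
- The arm moves only by the tool play_rows, never from a script. Its argument "commands" is a list that holds one entry, the list of rows, each a list of 5 numbers: the gripper's target within -1 to 1 (shut at 1, half-way at 0, fully open at -1), then the shift along the tool's x, y, z scaled (see below), then the turn about the tool's z scaled (see below). A call has 1 to 12 rows; each row is the pose to reach, as a shift and turn from the pose commanded when the call began, along the tool's axes at that moment; what a row does not reach only later rows make up. The controller multiplies each number of a shift by 0.2 m and each number of a turn by pi/2 rad. A row lasts 1/12 s, in which the tool goes at most 41.7 mm and 7.16 degrees, less where a joint would pass 70% of its speed; a pose out of reach is approached as far as the arm can. A call with a number of a shift or a turn outside -1 to 1 is refused whole. A call with a gripper value outside its range is refused whole. The fingers move at their own pace and stop on an object; "grip_force" is the grip in N (left out, the last holds). Time passes only in rows, so rows that repeat a pose let the fingers close. It gives the time, the measured TCP pose, the force, the opening and the grip force at its end, in the units of the state.
- get_obs(): the state, without advancing time (a new reading comes with each control period).
- viewer.grab_frame(name): name is "side" or "top" or "wrist"; returns a dict with "pixels" (420x560x3 uint8, red, green, blue), "fovy" (degrees; the focal length in pixels is half the picture's height over the tangent of half this angle, whatever the lens; pixels are square), "cx", "cy" (the principal point, pixels), "world_to_cam" (4x4, takes a point from world to camera coordinates); the wrist camera has in their place "hand_eye" (4x4, takes a point from camera to tool coordinates, whose origin is the TCP and whose axes are the flange's). Camera axes: x right, y up, looking along -z (the intrinsics and any distortion apply to the point x, -y, -z); pixel columns grow to the right and rows downward; lengths in m; the calibration is good to about 2 mm. A picture is of the moment at which its call begins: read the wrist's pose just before it. There is no depth.
- r.hand_in(): hands the job in; it is judged then, once.
Trained networks look in a picture, given as the dict that the camera call returned (one of the last four; its "shot" number tells which), for a name from the list of things; names that differ only in an ending like _2 or _b are one class to them, and where a whole thing is asked for, a point or a joint stands for the part that bears it (a point fixed in the world has none). Each returns a list of dicts, best first, with "score" (0 to 1); they miss things now and then, are a little off and sometimes report something else, mostly with a low value. They report only what shows in the picture. A call takes as long as a camera call. They do not tell look-alikes from the thing itself.
- viewer.trace(picture, thing): "pixels" (420x560 bool, what is visible of it) and "rect" ([left, top, right, bottom] in pixels, round what is visible of it).
The state is a dict: "clock": time; "joints": joint angles; "qvel": joint speeds; "tau": joint torques, N m; "tcp_pos": TCP position; "orientation": TCP orientation; "contact_force": force on the tool from outside, world axes, zero at the start; "moment": the same for the moment, N m; "grip_width": finger opening in m; "gripper_force": force on a finger pad.
Only numpy, scipy, OpenCV 4.12 (cv2) and the standard library are available. Lean on these libraries where they do the work, as an engineer would, in place of code of your own. Each camera call takes 0.05 s, during which the arm holds its last target. There are 200 camera calls.

## Working session

There is one attempt and no reset: what is moved stays moved. The work goes in short steps, Python scripts to look and compute and a tool call to move; the robot and the scene stay as the last step left them, time stands still between calls to the robot, and variables do not carry over. Pictures are saved under pics/ and viewed, at most 14 in all, crops included, and the job is handed in when it is done.

Besides the shell and the picture viewer there is one more tool, called after "Request:" as name([rows], argument=value, ...), one row to a line, values as JSON. play_rows: Moves the arm, as the interface text tells. Shifts and turns lie within -1 to 1; 1 stands for 0.2 m of shift or pi/2 rad of turn. Its arguments: {"type":"object","properties":{"commands":{"type":"array","items":{"type":"array","items":{"type":"array","items":{"type":"number","minimum":-1,"maximum":1}}}},"grip_force":{"type":"number"}},"required":["commands"]}

```bash
mkdir -p pics; ls
python3 - <<'E'
from bench import get_obs, viewer, r
import cv2, numpy as np
o=get_obs(); print({k:np.round(v,3) for k,v in o.items()})
for n in ("top","side"):
    f=viewer.grab_frame(n); print(n,f.keys(),f['fovy'],f['cx'],f['cy'],np.round(f['world_to_cam'],4).tolist(), {k:f[k] for k in f if 'dist' in k})
    cv2.imwrite(f'pics/{n}0.png',f['pixels'][...,::-1])
    for t in ("pier","whole_1","half_1","clay_pot"):
        print(t,[(round(d['score'],2),np.round(d['rect']).tolist()) for d in viewer.trace(f,t)])
E
```

```text
pics
{'clock': np.float64(0.0), 'joints': array([-1.34 ,  0.478,  0.022,  1.556, -0.012,  1.109, -0.083]), 'qvel': array([ 0.001, -0.   ,  0.   , -0.001,  0.   ,  0.001,  0.001]), 'tau': array([ 1.0000e-03, -5.9644e+01,  1.6080e+00, -2.8120e+01,  1.3000e-02,
        9.0000e-03,  0.0000e+00]), 'tcp_pos': array([0.224, 0.636, 0.23 ]), 'orientation': array([-5.300e-01, -3.096e+00,  3.000e-03]), 'contact_force': array([-0.876, -0.521, -0.785]), 'moment': array([ 0.044, -0.028, -0.076]), 'gripper_force': np.float64(0.0), 'grip_width': np.float64(0.086)}
top dict_keys(['pixels', 'fovy', 'cx', 'cy', 'world_to_cam', 'shot']) 57.320399220553426 274.25193673681025 206.78060382922757 [[-0.0168, -0.9998, -0.0088, 0.1022], [0.9924, -0.0178, 0.1217, -0.6157], [-0.1218, -0.0067, 0.9925, -0.8545], [0.0, 0.0, 0.0, 1.0]] {}
pier [(0.95, [324.0, 224.0, 441.0, 266.0])]
whole_1 [(0.73, [203.0, 217.0, 233.0, 270.0]), (0.72, [246.0, 219.0, 268.0, 276.0]), (0.61, [207.0, 224.0, 242.0, 250.0])]
half_1 [(0.94, [193.0, 227.0, 228.0, 254.0]), (0.85, [155.0, 234.0, 186.0, 261.0]), (0.68, [241.0, 233.0, 267.0, 256.0])]
clay_pot [(0.71, [290.0, 162.0, 320.0, 191.0])]
side dict_keys(['pixels', 'fovy', 'cx', 'cy', 'world_to_cam', 'shot']) 54.713660432017626 271.2674556718412 208.3732349741505 [[-0.6272, -0.7789, 0.006, 0.4431], [0.6733, -0.5382, 0.5069, -0.4089], [-0.3916, 0.322, 0.862, -0.7188], [0.0, 0.0, 0.0, 1.0]] {}
pier [(0.7, [316.0, 161.0, 422.0, 227.0])]
whole_1 [(0.79, [233.0, 239.0, 288.0, 288.0]), (0.7, [269.0, 253.0, 303.0, 295.0])]
half_1 [(0.83, [174.0, 308.0, 207.0, 343.0]), (0.73, [212.0, 245.0, 252.0, 287.0]), (0.57, [255.0, 219.0, 296.0, 258.0])]
clay_pot [(0.59, [258.0, 170.0, 284.0, 198.0])]
```

View pics/top0.png

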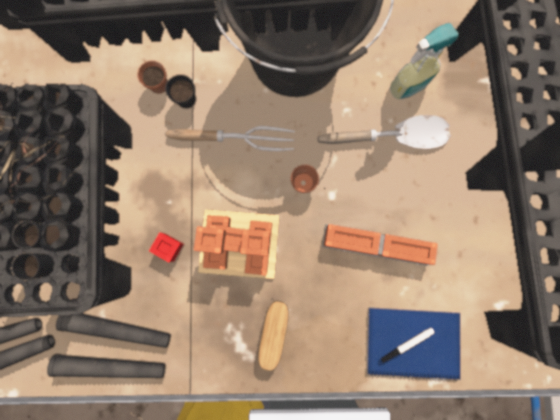

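View pics/side0.png

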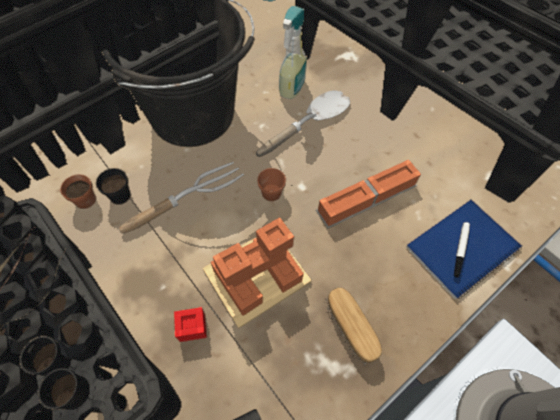

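The top view shows the pier at about (381,246), with its joint at (380,246). The pile sits on the board at about (237,245), with halves at (211,240) and (257,236), the crosswise whole between them, and the low wholes at (216,260) and (257,260). The pot is at (304,180).

Things that could be taken for a half: (211,240) and (257,236), both clay and on the pile, so these are mine. The bright red block at (165,247) is the look-alike and stays where it is.

```bash
cat > h.py <<'E'
import numpy as np, cv2
from bench import get_obs, viewer, r
from scipy.spatial.transform import Rotation as Ro
def foc(f): return 210/np.tan(np.radians(f['fovy']/2))
def cam2world(f,o=None):
    if 'world_to_cam' in f: return np.linalg.inv(f['world_to_cam'])
    T=np.eye(4); T[:3,:3]=Ro.from_rotvec(o['orientation']).as_matrix(); T[:3,3]=o['tcp_pos']
    return T@f['hand_eye']
K1=0.0
def toplane(f,px,z,o=None,k1=0.0):
    px=np.atleast_2d(np.asarray(px,float)); F=foc(f)
    K=np.array([[F,0,f['cx']],[0,F,f['cy']],[0,0,1.]])
    n=cv2.undistortPoints(px.reshape(-1,1,2),K,np.array([k1,0,0,0])).reshape(-1,2)
    M=cam2world(f,o); d=np.c_[n[:,0],-n[:,1],-np.ones(len(n))]@M[:3,:3].T; c=M[:3,3]
    return c+d*((z-c[2])/d[:,2])[:,None]
def proj(f,P,o=None,k1=0.0):
    P=np.atleast_2d(P); M=np.linalg.inv(cam2world(f,o)); p=P@M[:3,:3].T+M[:3,3]; p=p*[1,-1,-1]; F=foc(f)
    K=np.array([[F,0,f['cx']],[0,F,f['cy']],[0,0,1.]])
    return cv2.projectPoints(p,np.zeros(3),np.zeros(3),K,np.array([k1,0,0,0]))[0].reshape(-1,2)
E
python3 - <<'E'
from h import *
f=viewer.grab_frame('top'); g=viewer.grab_frame('side')
print(np.round(toplane(f,[(329,227),(437,244),(435,264),(327,248),(380,246)],.048),4).tolist())
print(np.round(toplane(g,[(319,208),(415,164),(371,187)],.048),4).tolist())
print('pile',np.round(toplane(f,[(211,240)],.147),3),np.round(toplane(f,[(257,236)],.147),3),np.round(toplane(f,[(216,260),(257,260)],.057),3))
print('side pile',np.round(toplane(g,[(232,262),(275,236)],.147),3))
w=viewer.grab_frame('wrist'); print(np.round(w['hand_eye'],3).tolist(),w['fovy'],w['cx'],w['cy'])
a=cv2.resize(f['pixels'][200:290,180:300],None,fx=5,fy=5,interpolation=cv2.INTER_CUBIC); cv2.imwrite('pics/c1.png',a[...,::-1])
E
```

```text
[[0.5675, -0.0325, 0.048], [0.5247, -0.2751, 0.048], [0.4801, -0.2676, 0.048], [0.52, -0.0264, 0.048], [0.5224, -0.1463, 0.048]]
[[0.5589, -0.0169, 0.048], [0.5063, -0.2771, 0.048], [0.5258, -0.1478, 0.048]]
pile [[0.539 0.22  0.147]] [[0.545 0.127 0.147]] [[0.497 0.224 0.057]
 [0.496 0.132 0.057]]
side pile [[0.536 0.229 0.147]
 [0.529 0.136 0.147]]
[[0.0, 0.947, 0.32, 0.082], [1.0, -0.0, -0.0, 0.0], [0.0, 0.32, -0.947, -0.142], [0.0, 0.0, 0.0, 1.0]] 61.74088243357723 280.5876572642033 213.46094513464533
```

View pics/c1.png

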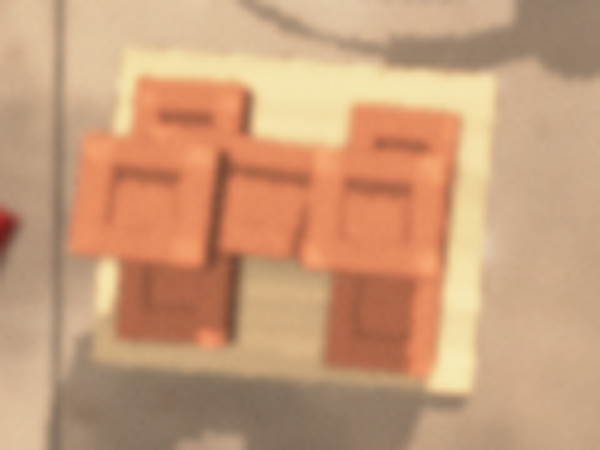

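The crop confirms two clay halves on top, at (145,200) and (375,210) in the crop. Both lie with their length roughly along world y, and the red block is off to the left and separate. I'll move above the pile now.

Request:
play_rows([
  [[-1,-1,-0.74,-0.2,0.42],[-1,-1,-0.74,-0.2,0.42],[-1,-1,-0.74,-0.2,0.42],[-1,-1,-0.74,-0.2,0.42],[-1,-1,-0.74,-0.2,0.42],[-1,-1,-0.74,-0.2,0.42],[-1,-1,-0.74,-0.2,0.42]],
], grip_force=50)

```text
clock: 1.23
tcp_pos: [0.3704, 0.423, 0.2732]
orientation: [1.521, 2.744, 0.002]
contact_force: [1.2, -1.1, -0.2]
grip_width: 0.0854
gripper_force: 0.0
```

```bash
cat >> h.py <<'E'
def yaw(o):
    R=Ro.from_rotvec(o['orientation']).as_matrix(); return np.degrees(np.arctan2(R[1,1],R[0,1]))
def go(P,yw,o=None):
    "numbers for the rows: tool-axis shift/0.2, turn/90deg; yw = angle of the closing line, mod 180"
    o=o or get_obs(); R=Ro.from_rotvec(o['orientation']).as_matrix()
    d=R.T@(np.array(P)-o['tcp_pos']); t=-((yw-yaw(o)+90)%180-90)
    print('at',np.round(o['tcp_pos'],4),'yaw',round(yaw(o),2),'t',round(float(o['clock']),1),'row',np.round(d/.2,3),round(t/90,3))
E
python3 -c "
from h import *
go((.535,.175,.26),-5)"
```

```text
at [0.3704 0.423  0.2732] yaw 32.0 t 1.2 row [-1.488  0.04   0.071] 0.411
```

Request:
play_rows([
  [[-1,-1,0.03,0.07,0.41],[-1,-1,0.03,0.07,0.41],[-1,-1,0.03,0.07,0.41],[-1,-1,0.03,0.07,0.41],[-1,-1,0.03,0.07,0.41],[-1,-1,0.03,0.07,0.41],[-1,-1,0.03,0.07,0.41]],
])

```text
clock: 1.82
tcp_pos: [0.4782, 0.2637, 0.2574]
orientation: [2.304, 2.135, 0.0]
contact_force: [-1.2, -0.1, 0.1]
grip_width: 0.0852
gripper_force: 0.0
```

```bash
python3 -c "
from h import *
go((.535,.16,.26),-5)"
```

```text
at [0.4782 0.2637 0.2574] yaw -4.38 t 1.8 row [-0.495  0.323 -0.013] 0.007
```

Request:
play_rows([
  [[-1,-0.4,0.31,0,0],[-1,-0.4,0.31,0,0],[-1,-0.4,0.31,0,0],[-1,-0.4,0.31,0,0]],
])

```text
clock: 2.15
tcp_pos: [0.5352, 0.1781, 0.2577]
orientation: [2.302, 2.135, 0.001]
contact_force: [-0.2, -0.9, 0.2]
grip_width: 0.0855
gripper_force: 0.0
```

Run:
```python
from h import *
o=get_obs(); f=viewer.grab_frame('wrist'); print(o['tcp_pos'],yaw(o),np.abs(o['qvel']).max())
cv2.imwrite('pics/w1.png',f['pixels'][...,::-1])
for t in ('half_1','whole_1'):
  for d in viewer.trace(f,t):
    m=d['pixels'].astype(np.uint8); c=max(cv2.findContours(m,0,2)[0],key=cv2.contourArea)
    rr=cv2.minAreaRect(c); print(t,round(d['score'],2),d['rect'],np.round(rr[0]),np.round(rr[1]),rr[2])
```

```text
[0.53517657 0.17812744 0.25772101] -4.296283855761551 0.06593397522177942
half_1 0.94 [222.1, 0.0, 290.0, 42.3] [255.  10.] [61. 46.] 21.370620727539062
half_1 0.85 [249.2, 101.8, 321.3, 183.6] [283. 142.] [72. 79.] 2.2906100749969482
half_1 0.57 [253.5, 212.6, 317.6, 294.5] [283. 252.] [63. 79.] 1.6365771293640137
whole_1 0.96 [260.9, 125.1, 318.5, 222.1] [290. 169.] [57. 93.] 6.4415998458862305
whole_1 0.8 [214.5, 99.6, 345.9, 158.6] [233. 130.] [56. 32.] 90.0
whole_1 0.63 [217.8, 188.7, 330.6, 245.9] [237. 218.] [42. 55.] 1.9749339818954468
```

View pics/w1.png

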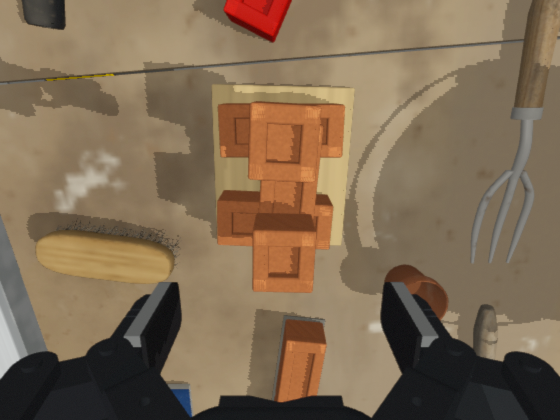

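The wrist view shows the far half with its top centred at about (284,142). The near half's top is at (284,268), with its +y side at (284,230). The low wholes are below both, the pot is at (416,290), and the red block at (258,12) is clear of the pile. Next I'll fit box models to these.

```bash
cat >> h.py <<'E'
from scipy.optimize import minimize
def corners(x,y,th,dims,z):
    L,W,H=dims; t=np.radians(th); c,s=np.cos(t),np.sin(t)
    return np.array([[x+c*a*L/2-s*b*W/2,y+s*a*L/2+c*b*W/2,z+h*H] for h in(0,1) for a in(-1,1) for b in(-1,1)])
def fit(f,o,m,dims,z,init,occ=None):
    "x,y,angle of the length of a box with underside at z whose silhouette agrees best with mask m"
    S=4; mm=cv2.resize(m.astype(np.float32),None,fx=S,fy=S,interpolation=cv2.INTER_LINEAR)>.5
    def cost(p):
        q=proj(f,corners(p[0],p[1],p[2]*100,dims,z),o); h=cv2.convexHull(((q+.5)*S).round().astype(np.int32))
        a=np.zeros(mm.shape,np.uint8); cv2.fillConvexPoly(a,h,1); a=a>0
        if occ is not None: a&=~occ
        return 1-(a&mm).sum()/max((a|mm).sum(),1)
    p0=np.array([init[0],init[1],init[2]/100]); best=None
    sx=np.vstack([p0]+[p0+v for v in np.diag([.012,.012,.06])])
    for k in range(3):
        s=minimize(cost,p0,method='Nelder-Mead',options=dict(initial_simplex=sx,xatol=1e-5,fatol=1e-5)); p0=s.x
        sx=np.vstack([p0]+[p0+v*(-1)**k for v in np.diag([.004,.004,.03])])
    return s.x*[1,1,100],1-s.fun
HALF=(.055,.05,.045); WHOLE=(.12,.05,.045); PIER=(.25,.05,.048)
def find(f,o,name,dims,z,init):
    out=[]
    for d in viewer.trace(f,name):
        p,s=fit(f,o,d['pixels'],dims,z,init); out.append((round(d['score'],2),np.round(p,4),round(s,3),[int(v) for v in d['rect']])); print(name,*out[-1])
    return out
E
python3 - <<'E'
from h import *
o=get_obs(); f=viewer.grab_frame('wrist')
for d in viewer.trace(f,'half_1'):
    l,t,rr,b=d['rect']
    if t<60: continue
    c=toplane(f,[((l+rr)/2,(t+b)/2)],.13,o)[0]
    print(round(d['score'],2),np.round(d['rect']),*fit(f,o,d['pixels'],HALF,.102,(c[0],c[1],85)))
t=viewer.grab_frame('top')
for d in viewer.trace(t,'pier'): print(d['rect'],*fit(t,None,d['pixels'],PIER,0,(.522,-.147,80)))
for d in viewer.trace(t,'half_1'):
    l,tt,rr,b=d['rect']
    c=toplane(t,[((l+rr)/2,(tt+b)/2)],.13)[0]
    print(np.round(d['rect']),*fit(t,o,d['pixels'],HALF,.102,(c[0],c[1],85)))
E
```

```text
0.93 [252. 111. 328. 191.] [ 0.54082474  0.22759662 82.63789525] 0.9725074086817541
0.8 [255. 219. 321. 300.] [ 0.53406676  0.13351104 83.69635917] 0.9478866087904194
[322.3, 223.7, 440.7, 267.3] [ 0.52699821 -0.14773981 78.98893984] 0.9611800170283269
[240. 233. 270. 256.] [ 0.53401389  0.13133035 83.40079774] 0.954
```

```bash
python3 -c "
from h import *
go((.534,.1330,.107),-6.4)"
```

```text
at [0.5326 0.183  0.2573] yaw -3.96 t 2.5 row [-0.249  0.025  0.751] 0.027
```

Request:
play_rows([
  [[-1,-0.25,0.025,0,0.027],[-1,-0.25,0.025,0.1,0.027],[-1,-0.25,0.025,0.3,0.027],[-1,-0.25,0.025,0.5,0.027],[-1,-0.25,0.025,0.65,0.027],[-1,-0.25,0.025,0.75,0.027],[-1,-0.25,0.025,0.75,0.027],[-1,-0.25,0.025,0.75,0.027]],
], grip_force=50)

```text
clock: 3.22
tcp_pos: [0.5341, 0.1315, 0.1069]
orientation: [-2.343, -2.092, 0.003]
contact_force: [0.2, -0.2, 0.4]
grip_width: 0.0854
gripper_force: 0.0
```

```bash
python3 -c "
from h import *
go((.534,.1330,.107),-6.4); o=get_obs();f=viewer.grab_frame('wrist'); cv2.imwrite('pics/w2.png',f['pixels'][...,::-1])"
```

```text
at [0.5341 0.1315 0.1069] yaw -6.5 t 3.2 row [ 0.008 -0.001 -0.001] -0.001
```

View pics/w2.png

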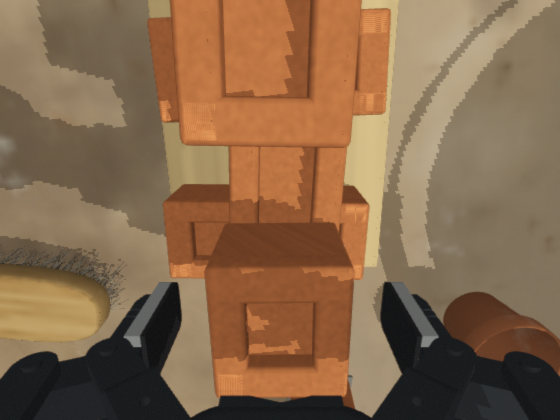

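The half sits centred between the open fingers, with its recess at about (280,332). I'll close and lift.

Request:
play_rows([
  [[1,0,0,0,0],[1,0,0,0,0],[1,0,0,0,0],[1,0,0,0,0],[1,0,0,0,0],[1,0,0,0,0],[1,0,0,-0.1,0],[1,0,0,-0.3,0],[1,0,0,-0.5,0],[1,0,0,-0.5,0]],
], grip_force=50)

```text
clock: 4.1
tcp_pos: [0.539, 0.1318, 0.2149]
orientation: [2.343, 2.087, 0.019]
contact_force: [2.3, -0.4, -1.9]
grip_width: 0.0494
gripper_force: 53.1
```

```bash
python3 -c "
from h import *
go((.5084,-.2434,.20),-11); print(get_obs()['grip_width'])"
```

```text
at [0.539  0.1318 0.2149] yaw -6.6 t 4.1 row [-1.882  0.063  0.063] 0.049
0.04935067958745163
```

Request:
play_rows([
  [[1,-0.9,0.03,0,0.049],[1,-0.9,0.03,0,0.049],[1,-0.9,0.03,0,0.049],[1,-0.9,0.03,0,0.049],[1,-0.9,0.03,0,0.049],[1,-0.9,0.03,0,0.049],[1,-0.9,0.03,0,0.049],[1,-0.9,0.03,0,0.049]],
])

```text
clock: 4.77
tcp_pos: [0.5202, -0.0471, 0.2073]
orientation: [-2.422, -2.001, -0.001]
contact_force: [0.0, 0.3, -2.2]
grip_width: 0.0497
gripper_force: 52.9
```

Run:
```python
from h import *
o=get_obs();f=viewer.grab_frame('wrist'); cv2.imwrite('pics/w3.png',f['pixels'][...,::-1])
go((.5084,-.2434,.20),-11,o)
for d in viewer.trace(f,'half_1')+viewer.trace(f,'pier'): print(d['score'],d['rect'])
print(np.round(proj(f,corners(.527,-.1477,79,PIER,0)[4:],o)))
```

```text
at [ 0.5202 -0.0471  0.2073] yaw -10.88 t 4.8 row [-0.975  0.127  0.036] 0.001
0.85 [209.4, 220.8, 355.1, 395.0]
0.76 [279.6, 151.2, 342.2, 222.3]
[[327. 391.]
 [281. 391.]
 [339. 163.]
 [281. 163.]]
```

View pics/w3.png

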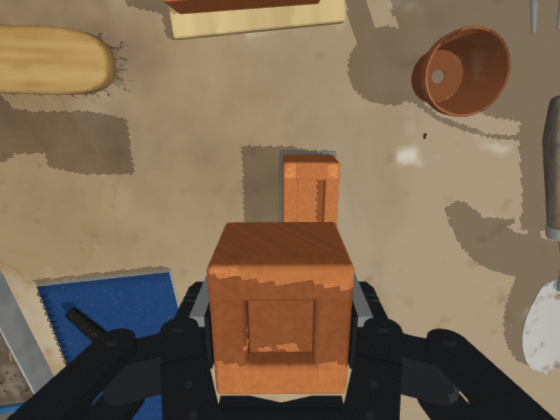

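The held half fills (210-355, 221-395). The pier's near end is visible at (283-338, 155-222), which agrees with the pier estimate to about 1 px. Next I'll measure the held half and refine the pier from this frame.

```bash
cat >> h.py <<'E'
def held(f,o,name,dims,under,mask=None):
    "offset of held box centre from the TCP along tool x,y (mm) and its angle relative to the closing line"
    m=mask if mask is not None else max((d for d in viewer.trace(f,name) if d['rect'][3]>300),key=lambda d:d['score'])['pixels']
    p,s=fit(f,o,m,dims,o['tcp_pos'][2]-under,(*o['tcp_pos'][:2],yaw(o)+90))
    R=Ro.from_rotvec(o['orientation']).as_matrix(); d=R.T@np.array([p[0]-o['tcp_pos'][0],p[1]-o['tcp_pos'][1],0])
    print('held',np.round(d*1000,1),'ang',round((p[2]-90-yaw(o)+90)%180-90,2),'iou',round(s,3)); return d
E
python3 - <<'E'
from h import *
o=get_obs();f=viewer.grab_frame('wrist')
held(f,o,'half_1',HALF,.005)
m=viewer.trace(f,'pier')[0]['pixels']
occ=np.zeros((420*4,560*4),bool); occ[222*4:]=1
print(fit(f,o,m,PIER,0,(.527,-.1477,79),occ))
E
```

```text
held [ 2.1 -0.5  0. ] ang 0.15 iou 0.915
(array([ 0.52764279, -0.14422492, 79.73318668]), np.float64(0.9536731232705525))
```

Request:
play_rows([
  [[1,-0.97,0.127,0.03,0.0],[1,-0.97,0.127,0.03,0.0],[1,-0.97,0.127,0.03,0.0],[1,-0.97,0.127,0.03,0.0],[1,-0.97,0.127,0.03,0.0],[1,-0.97,0.127,0.03,0.0],[1,-0.97,0.127,0.03,0.0],[1,-0.97,0.127,0.03,0.0]],
])

```text
clock: 5.73
tcp_pos: [0.5084, -0.2425, 0.201]
orientation: [-2.422, -2.0, -0.0]
contact_force: [-0.1, 0.9, -2.4]
grip_width: 0.0493
gripper_force: 52.8
```

Run:
```python
from h import *
o=get_obs();f=viewer.grab_frame('wrist'); cv2.imwrite('pics/w4.png',f['pixels'][...,::-1])
go((.5084,-.2434,.20),-11,o)
D=viewer.trace(f,'pier')
for d in D: print(d['score'],d['rect'])
m=D[0]['pixels']; b=int(D[0]['rect'][3])
held(f,o,'half_1',HALF,.005)
occ=np.zeros((420*4,560*4),bool); occ[(b-2)*4:]=1; m=m.copy(); m[b-2:]=0
print(fit(f,o,m,PIER,0,(.527,-.1477,79),occ))
q=proj(f,corners(.527,-.1477,79,PIER,0),o); 
im=f['pixels'].copy()
cv2.polylines(im,[q[[4,5,7,6]].round().astype(int)],True,(0,255,0),1)
cv2.imwrite('pics/w4.png',im[...,::-1])
```

```text
at [ 0.5084 -0.2425  0.201 ] yaw -10.91 t 5.7 row [-0.004  0.001  0.005] 0.001
0.96 [250.9, 1.3, 318.7, 223.1]
held [2.1 0.4 0. ] ang 0.09 iou 0.912
(array([ 0.52788827, -0.14536307, 78.92360162]), np.float64(0.9750844383429629))
```

View pics/w4.png

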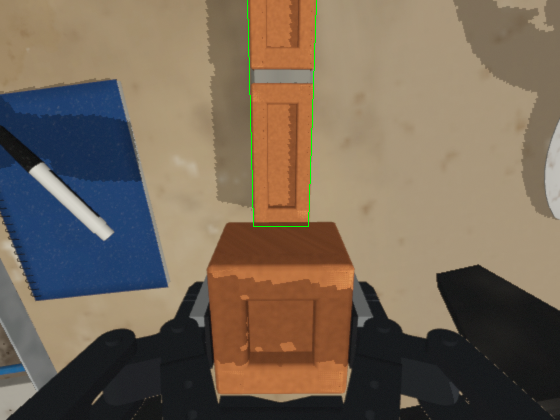

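The pier is visible up to the held half. Its joint is at (283,76), the B-end edge is at about row 224, and the green prediction lies on its edges. I'll get the origin from the joint.

Run:
```python
from h import *
o=get_obs();f=viewer.grab_frame('wrist')
px=f['pixels'].astype(int); sat=px.max(2)-px.min(2)
col=sat[40:110,262:305].mean(1); low=np.where(col<60)[0]+40; print(low.min(),low.max())
for rr in (75,150,200):
    s=px[rr,:,0]-px[rr,:,2]; w=np.where(s>80)[0]; w=w[(w>230)&(w<340)]; print(rr,w.min(),w.max())
    print(np.round(toplane(f,[((w.min()+w.max())/2,rr)],.048,o),4))
print(np.round(toplane(f,[(283,(low.min()+low.max())/2)],.048,o),4), sat[205:235,280])
```

```text
71 84Traceback (most recent call last):
  File "<stdin>", line 6, in <module>
    return umr_minimum(a, axis, None, out, keepdims, initial, where)
ValueError: zero-size array to reduction operation minimum which has no identity
```

Run:
```python
from h import *
o=get_obs();f=viewer.grab_frame('wrist')
px=f['pixels'].astype(int); sat=px.max(2)-px.min(2)
for rr in (20,50,100,150,200,215):
    s=sat[rr]; w=np.where(s>85)[0]; w=w[(w>230)&(w<340)]; print(rr,w.min(),w.max(),np.round(toplane(f,[(w.min()-.5,rr),(w.max()+.5,rr)],.048,o)[:,:2],4).tolist())
print(np.round(toplane(f,[(283,77.5),(283,70.5),(283,84.5)],.048,o),4), sat[205:235,280])
```

```text
20 250 314 [[0.5115, -0.1041], [0.5592, -0.1132]]
50 251 313 [[0.5078, -0.1243], [0.5552, -0.1333]]
100 252 312 [[0.5008, -0.16], [0.5487, -0.1691]]
150 253 310 [[0.4932, -0.199], [0.5408, -0.2081]]
200 254 308 [[0.4848, -0.2417], [0.5321, -0.2507]]
215 254 308 [[0.4819, -0.2553], [0.5298, -0.2644]]
[[ 0.5286 -0.1482  0.048 ]
 [ 0.5296 -0.1432  0.048 ]
 [ 0.5277 -0.1533  0.048 ]] [100  83  73  78 101 114 121 119 119 119 119 119 119 119 121 121 116  78
  69  70  72  72  69  69  69  72  71  71  70  72]
```

```bash
python3 -c "
from h import *
go((.5085,-.2458,.054),-11)"
```

```text
at [ 0.5086 -0.2421  0.2013] yaw -10.82 t 6.0 row [-0.019  0.003  0.736] 0.002
```

Request:
play_rows([
  [[1,-0.019,0.003,0.0,0.002],[1,-0.019,0.003,0.2,0.002],[1,-0.019,0.003,0.4,0.002],[1,-0.019,0.003,0.55,0.002],[1,-0.019,0.003,0.65,0.002],[1,-0.019,0.003,0.7,0.002],[1,-0.019,0.003,0.72,0.002],[1,-0.019,0.003,0.735,0.002],[1,-0.019,0.003,0.735,0.002],[1,-0.019,0.003,0.735,0.002]],
])

```text
clock: 6.82
tcp_pos: [0.5092, -0.248, 0.0557]
orientation: [2.425, 1.994, 0.002]
contact_force: [-0.7, -0.3, -2.3]
grip_width: 0.0495
gripper_force: 52.8
```

Run:
```python
from h import *
go((.5085,-.2458,.052),-11)
for n in ('side','wrist'):
  f=viewer.grab_frame(n); o=get_obs()
  if n=='side': a=cv2.resize(f['pixels'][130:250,290:450],None,fx=4,fy=4,interpolation=cv2.INTER_CUBIC)
  else: a=f['pixels']
  cv2.imwrite(f'pics/{n}5.png',a[...,::-1])
```

```text
at [ 0.5092 -0.248   0.0557] yaw -11.14 t 6.8 row [ 0.01  -0.006  0.019] -0.002
```

View pics/wrist5.png

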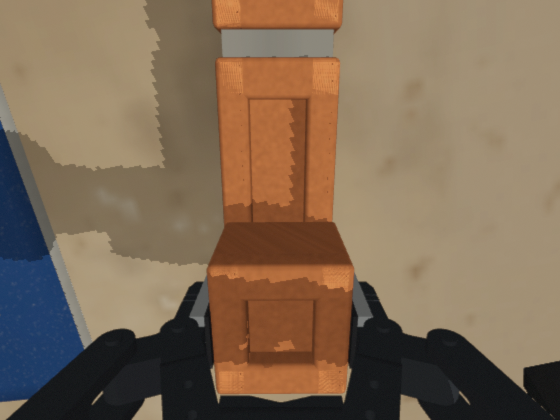

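The held half hovers just above the pier. The joint edges are at rows 28 and 57, the half's lower end edge is at row 222, and its columns match the pier's to within about 2 px.

```bash
cat >> h.py <<'E'
U=np.array([np.cos(np.radians(79)),np.sin(np.radians(79))]); 
def pf(P,org=(.5275,-.148)):
    "pier frame mm"
    d=np.asarray(P)[:,:2]-org; V=np.array([-U[1],U[0]]); return np.round(np.c_[d@U,d@V]*1000,1)
E
python3 - <<'E'
from h import *
o=get_obs();f=viewer.grab_frame('wrist')
px=f['pixels'].astype(int); sat=px.max(2)-px.min(2)
w=np.where(sat[:80,240:320].mean(1)<40)[0]; print('joint',w.min(),w.max())
e=px[205:280,260:300].sum((1,2)); g=np.diff(e); print('half end',205+np.argsort(g)[:2],205+np.argsort(-g)[:3])
for rr in (120,160,200,215):
    v=np.where(sat[rr]>85)[0]; v=v[(v>200)&(v<360)]; print(rr,v.min(),v.max(),pf(toplane(f,[(v.min()-.5,rr),(v.max()+.5,rr)],.048,o)).tolist())
print('joint',pf(toplane(f,[(277,w.min()-.5),(277,w.max()+.5)],.048,o)).tolist())
print('half end at .0507',pf(toplane(f,[(222,222.5),(337,222.5)],.0507,o)).tolist(),'top edge',pf(toplane(f,[(210,267),(353,267)],.0957,o)).tolist())
E
```

```text
joint 30 56
half end [221 278] [264 265 263]
120 220 337 [[-28.4, 23.7], [-28.5, -24.8]]
160 222 334 [[-44.9, 23.8], [-45.0, -24.3]]
200 224 332 [[-62.7, 24.0], [-62.8, -24.3]]
215 226 332 [[-69.7, 23.4], [-69.8, -24.6]]
joint [[4.9, -0.1], [-4.5, -0.0]]
half end at .0507 [[-72.3, 24.7], [-72.4, -26.3]] top edge [[-71.0, 21.5], [-71.1, -24.5]]
```

```bash
python3 -c "
from h import *
go((.5085,-.2458,.053),-11)"
```

```text
at [ 0.5088 -0.2476  0.0553] yaw -11.12 t 7.0 row [ 0.009 -0.003  0.011] -0.001
```

Request:
play_rows([
  [[1,0.009,-0.004,0,0],[1,0.009,-0.004,0.005,0],[1,0.009,-0.004,0.01,0],[1,0.009,-0.004,0.013,0],[1,0.009,-0.004,0.013,0],[1,0.009,-0.004,0.013,0]],
])

```text
clock: 7.47
tcp_pos: [0.508, -0.2455, 0.0547]
orientation: [-2.426, -1.995, -0.004]
contact_force: [-9.0, 5.9, 29.1]
grip_width: 0.0495
gripper_force: 56.5
```

```bash
python3 -c "
from h import *
go((.5085,-.2458,.053),-11)"
```

```text
at [ 0.508  -0.2455  0.0547] yaw -11.15 t 7.5 row [-0.001  0.003  0.009] -0.002
```

Request:
play_rows([
  [[1,0,0,-0.006,0],[1,0,0,-0.006,0],[-1,0,0,-0.006,0],[-1,0,0,-0.006,0],[-1,0,0,-0.006,0],[-1,0,0,-0.006,0],[-1,0,0,-0.006,0],[-1,0,0,-0.3,0],[-1,0,0,-0.6,0],[-1,0,0,-0.75,0],[-1,0,0,-0.75,0],[-1,0,0,-0.75,0]],
])

```text
clock: 8.47
tcp_pos: [0.5104, -0.2473, 0.2071]
orientation: [2.421, 1.99, 0.009]
contact_force: [0.8, -0.7, -1.2]
grip_width: 0.0855
gripper_force: 0.0
```

Run:
```python
from h import *
o=get_obs();f=viewer.grab_frame('wrist')
D=[d for d in viewer.trace(f,'half_1')]
for d in D: 
    p,s=fit(f,o,d['pixels'],HALF,.048,(.509,-.244,79)); print(d['rect'],p,s,pf(p[None]))
go((.5408,.2276,.20),-7.4,o)
```

```text
[242.8, 157.1, 311.0, 241.3] [ 0.50839015 -0.24359628 79.12818805] 0.9657621432565222 [[-97.5   0.5]]
at [ 0.5104 -0.2473  0.2071] yaw -11.16 t 8.5 row [ 2.359 -0.311  0.031] -0.042
```

Request:
play_rows([
  [[-1,0.95,-0.13,0,0],[-1,0.95,-0.13,0,0],[-1,0.95,-0.13,0,0],[-1,0.95,-0.13,0,0],[-1,0.95,-0.13,0,0]],
])

```text
clock: 8.98
tcp_pos: [0.5175, -0.049, 0.1996]
orientation: [-2.419, -1.999, 0.004]
contact_force: [-0.1, -0.3, -0.3]
grip_width: 0.0852
gripper_force: 0.0
```

Request:
play_rows([
  [[-1,0.95,-0.13,0,-0.04],[-1,0.95,-0.13,0,-0.04],[-1,0.95,-0.13,0,-0.04],[-1,0.95,-0.13,0,-0.04],[-1,0.95,-0.13,0,-0.04],[-1,0.95,-0.13,0,-0.04]],
])

```text
clock: 9.48
tcp_pos: [0.5284, 0.1449, 0.1994]
orientation: [-2.35, -2.081, 0.003]
contact_force: [0.1, 0.4, -0.7]
grip_width: 0.0856
gripper_force: 0.0
```

```bash
python3 -c "
from h import *
go((.5408,.2276,.22),-7.4)"
```

```text
at [0.5284 0.1449 0.1994] yaw -6.95 t 9.5 row [ 0.418  0.011 -0.103] 0.005
```

Run:
```python
from h import *
o=get_obs();f=viewer.grab_frame('wrist')
for d in viewer.trace(f,'half_1'):
    p,s=fit(f,o,d['pixels'],HALF,.102,(.5408,.2276,82.6)); print(d['rect'],p,s)
for d in viewer.trace(f,'whole_1'):
    print(d['score'],d['rect'])
go((.5408,.2276,.107),-7.4)
```

```text
[238.3, 37.6, 335.6, 145.8] [ 0.5409928   0.2269369  82.31833387] 0.9542237042237042
0.88 [256.3, 78.3, 334.6, 247.8]
0.72 [205.8, 176.1, 352.7, 237.7]
at [0.529  0.1365 0.2001] yaw -7.54 t 9.6 row [ 0.46  -0.     0.465] -0.002
```

Request:
play_rows([
  [[-1,0.455,0,0,0],[-1,0.455,0,0,0],[-1,0.455,0,0,0],[-1,0.455,0,0.1,0],[-1,0.455,0,0.25,0],[-1,0.455,0,0.4,0],[-1,0.455,0,0.465,0],[-1,0.455,0,0.465,0],[-1,0.455,0,0.465,0]],
])

```text
clock: 10.38
tcp_pos: [0.542, 0.2261, 0.1086]
orientation: [2.364, 2.068, -0.002]
contact_force: [-0.6, 1.0, 0.6]
grip_width: 0.0856
gripper_force: 0.0
```

Run:
```python
from h import *
o=get_obs();f=viewer.grab_frame('wrist')
go((.5408,.2270,.107),-7.6)
held(f,o,'half_1',HALF,.005)
```

```text
at [0.5429 0.2268 0.1097] yaw -7.62 t 10.4 row [-0.    -0.01   0.014] -0.0
held [ 1.3 -1.3 -0. ] ang 0.85 iou 0.918
```

Request:
play_rows([
  [[-1,0,-0.008,0.012,0],[1,0,-0.008,0.012,0],[1,0,-0.008,0.012,0],[1,0,-0.008,0.012,0],[1,0,-0.008,0.012,0],[1,0,-0.008,0.012,0],[1,0,-0.008,0.012,0],[1,0,-0.008,-0.1,0],[1,0,-0.008,-0.3,0],[1,0,-0.008,-0.5,0],[1,0,-0.008,-0.5,0]],
])

```text
clock: 11.4
tcp_pos: [0.5442, 0.2288, 0.2157]
orientation: [2.362, 2.068, 0.017]
contact_force: [2.5, 0.7, -2.0]
grip_width: 0.0497
gripper_force: 53.1
```

Run:
```python
from h import *
o=get_obs();f=viewer.grab_frame('wrist')
go((.5461,-.0543,.15),-11)
held(f,o,'half_1',HALF,.005); print(o['grip_width'])
```

```text
at [0.5427 0.2286 0.2125] yaw -7.55 t 11.4 row [-1.401  0.201  0.307] 0.038
held [-0.9 -0.5 -0. ] ang -0.12 iou 0.909
0.049723766699216916
```

Request:
play_rows([
  [[1,-0.7,0.1,0,0.038],[1,-0.7,0.1,0,0.038],[1,-0.7,0.1,0,0.038],[1,-0.7,0.1,0,0.038],[1,-0.7,0.1,0,0.038]],
])

```text
clock: 11.92
tcp_pos: [0.5401, 0.0799, 0.207]
orientation: [2.431, 1.989, -0.007]
contact_force: [0.0, -0.5, -3.0]
grip_width: 0.0497
gripper_force: 52.9
```

Request:
play_rows([
  [[1,-0.7,0.055,0.1,0],[1,-0.7,0.055,0.2,0],[1,-0.7,0.055,0.3,0],[1,-0.7,0.055,0.3,0],[1,-0.7,0.055,0.3,0],[1,-0.7,0.055,0.3,0],[1,-0.7,0.055,0.3,0]],
])

```text
clock: 12.5
tcp_pos: [0.5254, -0.052, 0.1476]
orientation: [-2.421, -1.999, 0.002]
contact_force: [1.8, 0.4, -2.1]
grip_width: 0.0494
gripper_force: 52.7
```

Run:
```python
from h import *
go((.5463,-.0514,.056),-11)
```

```text
at [ 0.5254 -0.052   0.1476] yaw -10.91 t 12.5 row [0.023 0.103 0.458] 0.001
```

Request:
play_rows([
  [[1,0.023,0.103,0,0],[1,0.023,0.103,0.1,0],[1,0.023,0.103,0.25,0],[1,0.023,0.103,0.35,0],[1,0.023,0.103,0.42,0],[1,0.023,0.103,0.44,0],[1,0.023,0.103,0.44,0],[1,0.023,0.103,0.44,0],[1,0.023,0.103,0.44,0]],
])

```text
clock: 13.25
tcp_pos: [0.5482, -0.052, 0.0618]
orientation: [2.422, 2.0, 0.003]
contact_force: [0.4, -0.0, -2.1]
grip_width: 0.0494
gripper_force: 53.0
```

Run:
```python
from h import *
o=get_obs();f=viewer.grab_frame('wrist')
go((.5463,-.0514,.056),-11)
held(f,o,'half_1',HALF,.0067)
cv2.imwrite('pics/w6.png',f['pixels'][...,::-1])
```

```text
at [ 0.5481 -0.0522  0.0619] yaw -10.92 t 13.3 row [ 0.002 -0.01   0.029] 0.001
held [-1.3  0.1 -0. ] ang -0.1 iou 0.938
```

View pics/w6.png

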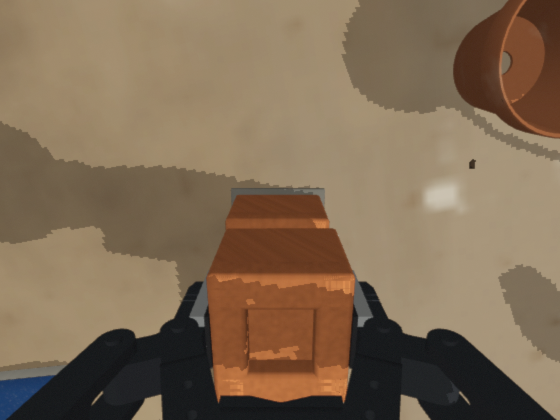

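The half hovers about 7 mm above the pier's A end. The pier's end face is at (230-328, 195-228) and lines up with the half above it. I'll seat it.

Request:
play_rows([
  [[1,0.003,-0.009,0,0],[1,0.003,-0.009,0.015,0],[1,0.003,-0.009,0.025,0],[1,0.003,-0.009,0.032,0],[1,0.003,-0.009,0.037,0],[1,0.003,-0.009,0.037,0],[1,0.003,-0.009,0.037,0]],
])

```text
clock: 13.93
tcp_pos: [0.5454, -0.0517, 0.0532]
orientation: [-2.423, -1.999, 0.0]
contact_force: [-0.4, 0.6, -2.3]
grip_width: 0.0496
gripper_force: 52.9
```

Run:
```python
from h import *
go((.5463,-.0514,.056),-11); print(get_obs()['contact_force'])
```

```text
at [ 0.5454 -0.0517  0.0532] yaw -10.96 t 13.9 row [ 0.002  0.004 -0.014] 0.0
[-0.39573695  0.61751027 -2.33145392]
```

Request:
play_rows([
  [[1,0.001,0.004,0.005,0],[1,0.001,0.004,0.01,0],[1,0.001,0.004,0.013,0],[1,0.001,0.004,0.013,0],[1,0.001,0.004,0.013,0]],
])

```text
clock: 14.35
tcp_pos: [0.5456, -0.0517, 0.053]
orientation: [-2.422, -1.997, -0.001]
contact_force: [-11.7, 2.6, 28.4]
grip_width: 0.0495
gripper_force: 56.4
```

Run:
```python
from h import *
go((.5463,-.0514,.053),-11); print(get_obs()['contact_force'])
```

```text
at [ 0.5456 -0.0517  0.053 ] yaw -10.98 t 14.3 row [ 0.002  0.003 -0.   ] 0.0
[-11.71647256   2.58542103  28.41924384]
```

Seated. Next I'll release, lift and check.

Request:
play_rows([
  [[1,0,0,-0.008,0],[1,0,0,-0.008,0],[-1,0,0,-0.008,0],[-1,0,0,-0.008,0],[-1,0,0,-0.008,0],[-1,0,0,-0.008,0],[-1,0,0,-0.008,0],[-1,0,0,-0.3,0],[-1,0,0,-0.6,0],[-1,0,0,-0.8,0],[-1,0,0,-0.8,0],[-1,0,0,-0.8,0]],
])

```text
clock: 15.35
tcp_pos: [0.5502, -0.0525, 0.2174]
orientation: [2.419, 1.994, 0.015]
contact_force: [1.0, -1.0, -0.4]
grip_width: 0.0852
gripper_force: 0.0
```

Run:
```python
from h import *
o=get_obs();f=viewer.grab_frame('wrist')
for d in viewer.trace(f,'half_1'):
    l,t,rr,b=d['rect']; c=toplane(f,[((l+rr)/2,(t+b)/2)],.07,o)[0]
    p,s=fit(f,o,d['pixels'],HALF,.048,(c[0],c[1],79)); print(d['rect'],p,s,pf(p[None]))
t=viewer.grab_frame('top')
for d in viewer.trace(t,'half_1'):
    l,tt,rr,b=d['rect']; c=toplane(t,[((l+rr)/2,(tt+b)/2)],.07)[0]
    p,s=fit(t,o,d['pixels'],HALF,.048,(c[0],c[1],79)); print('top',d['rect'],p,s,pf(p[None]))
for d in viewer.trace(t,'whole_1'):
    l,tt,rr,b=d['rect']; print('w',d['score'],d['rect'],*fit(t,o,d['pixels'],WHOLE,.057,(.535,.178,83)))
go((.5375,.178,.2),-6.5,o)
```

```text
[241.9, 160.9, 307.3, 236.0] [ 5.46467164e-01 -5.15631694e-02  8.03476335e+01] 0.9668027808647559 [[98.3 -0.2]]
[249.2, 344.0, 300.3, 401.5] [ 0.50873551 -0.24453582 80.34714561] 0.7099809839582623 [[-98.3  -0. ]]
[371.1, 30.7, 462.8, 119.3] [6.70075526e-01 2.26031427e-02 6.67462828e+01] 0.7973592280022136 [[ 194.7 -107.4]]
top [153.7, 233.3, 183.5, 259.4] [ 0.52877766  0.32980051 66.68647648] 0.8020578561187485 [[469.3  89.9]]
top [327.8, 223.8, 347.8, 244.5] [ 5.48556717e-01 -4.44191610e-02  8.25537766e+01] 0.6600037188545927 [[105.7  -0.9]]
top [244.6, 219.2, 271.4, 275.6] [ 0.4926511   0.13112891 97.97586902] 0.4798013689437659 [[267.4  87.5]]
w 0.72 [201.8, 215.5, 232.9, 268.9] [ 0.50218594  0.1976326  91.78788165] 0.280631816472358
w 0.7 [203.0, 224.1, 262.7, 253.0] [ 0.54208957  0.1767104  81.76131984] 0.9543372783748243
w 0.62 [242.5, 218.7, 271.5, 275.9] [5.25288070e-01 1.27364772e-01 1.72928891e+02] 0.614271982423216
at [ 0.5502 -0.0525  0.2174] yaw -11.0 t 15.3 row [ 1.119 -0.283  0.088] -0.05
```

Request:
play_rows([
  [[-1,0.8,-0.2,0.05,-0.04],[-1,0.8,-0.2,0.05,-0.04],[-1,0.8,-0.2,0.05,-0.04],[-1,0.8,-0.2,0.05,-0.04],[-1,0.8,-0.2,0.05,-0.04],[-1,0.8,-0.2,0.05,-0.04],[-1,0.8,-0.2,0.05,-0.04]],
])

```text
clock: 16.18
tcp_pos: [0.5366, 0.1125, 0.1994]
orientation: [-2.359, -2.075, 0.004]
contact_force: [0.8, -0.3, 0.3]
grip_width: 0.0854
gripper_force: 0.0
```

Run:
```python
from h import *
o=get_obs();f=viewer.grab_frame('wrist')
for d in viewer.trace(f,'whole_1'):
    print('w3',d['score'],d['rect'],*fit(f,o,d['pixels'],WHOLE,.057,(.54,.177,82)))
    if d['score']>.5: 
        for y in (.13,.225): print('  low',*fit(f,o,d['pixels'],WHOLE,.012,(.53,y,172)))
go((.542,.177,.064),-8,o)
```

```text
w3 0.98 [181.2, 5.4, 347.6, 88.7] [ 0.56997907  0.2598449  84.44002782] 0.24711915845198984
  low [5.30e-01 1.30e-01 1.72e+02] 0.0
  low [  0.5392894    0.22706247 175.47776803] 0.5496952886153348
w3 0.59 [187.5, 139.2, 339.2, 205.0] [5.77444578e-01 9.48103461e-02 1.11384840e+02] 0.1130045157921068
  low [5.25142560e-01 1.32097235e-01 1.72812479e+02] 0.47791588670030505
  low [  0.53    0.225 172.   ] 0.0
w3 0.58 [236.1, 17.4, 318.6, 209.8] [ 0.54185424  0.17821006 81.41951498] 0.9774935400516795
  low [ 0.54371098  0.18568973 81.47446538] 0.748924230715189
  low [5.44953115e-01 1.85537803e-01 2.61640748e+02] 0.7485995258582843
at [0.5366 0.1125 0.1994] yaw -7.33 t 16.2 row [ 0.324 -0.013  0.677] 0.007
```

Request:
play_rows([
  [[-1,0.328,-0.017,0,0.014],[-1,0.328,-0.017,0.05,0.014],[-1,0.328,-0.017,0.2,0.014],[-1,0.328,-0.017,0.4,0.014],[-1,0.328,-0.017,0.55,0.014],[-1,0.328,-0.017,0.64,0.014],[-1,0.328,-0.017,0.68,0.014],[-1,0.328,-0.017,0.68,0.014],[-1,0.328,-0.017,0.68,0.014]],
])

```text
clock: 17.03
tcp_pos: [0.5431, 0.1776, 0.0653]
orientation: [2.383, 2.046, 0.001]
contact_force: [0.6, -1.2, 0.3]
grip_width: 0.0856
gripper_force: 0.0
```

Run:
```python
from h import *
go((.5419,.178,.063),-8.6); print(get_obs()['contact_force'])
```

```text
at [0.5431 0.1776 0.0653] yaw -8.71 t 17.0 row [ 0.001 -0.006  0.012] -0.001
[ 0.64806397 -1.18658088  0.33636865]
```

Request:
play_rows([
  [[-1,0,-0.006,0.008,0],[1,0,-0.006,0.008,0],[1,0,-0.006,0.008,0],[1,0,-0.006,0.008,0],[1,0,-0.006,0.008,0],[1,0,-0.006,0.008,0],[1,0,-0.006,0.008,0],[1,0,-0.006,-0.1,0],[1,0,-0.006,-0.3,0],[1,0,-0.006,-0.5,0],[1,0,-0.006,-0.6,0],[1,0,-0.006,-0.6,0]],
], grip_force=70)

```text
clock: 18.03
tcp_pos: [0.5439, 0.1795, 0.1895]
orientation: [2.381, 2.047, 0.013]
contact_force: [0.8, 0.9, -3.6]
grip_width: 0.0489
gripper_force: 74.7
```

Run:
```python
from h import *
o=get_obs();f=viewer.grab_frame('wrist')
for d in viewer.trace(f,'whole_1'): print(d['score'],d['rect'])
held(f,o,'whole_1',WHOLE,.006); print(o['grip_width'])
go((.5275,-.148,.2),-11,o)
```

```text
0.97 [183.0, 104.4, 342.8, 182.1]
0.81 [198.4, 152.1, 359.8, 403.6]
0.61 [195.4, 226.2, 205.5, 277.4]
held [-0.5  0.3 -0. ] ang -0.06 iou 0.89
0.04892775432784015
at [0.5439 0.1795 0.1895] yaw -8.63 t 18.0 row [-1.631  0.165 -0.06 ] 0.026
```

Request:
play_rows([
  [[1,-0.8,0.08,0,0.026],[1,-0.8,0.08,0,0.026],[1,-0.8,0.08,0,0.026],[1,-0.8,0.08,0,0.026],[1,-0.8,0.08,0,0.026]],
])

```text
clock: 18.6
tcp_pos: [0.5303, 0.0085, 0.183]
orientation: [2.434, 1.985, -0.01]
contact_force: [-0.7, -1.6, -3.9]
grip_width: 0.0492
gripper_force: 74.4
```

Request:
play_rows([
  [[1,-0.82,0.07,0,0],[1,-0.82,0.07,0,0],[1,-0.82,0.07,0,0],[1,-0.82,0.07,0.1,0],[1,-0.82,0.07,0.2,0],[1,-0.82,0.07,0.3,0],[1,-0.82,0.07,0.3,0],[1,-0.82,0.07,0.3,0]],
])

```text
clock: 19.27
tcp_pos: [0.5137, -0.1448, 0.1226]
orientation: [-2.42, -1.997, 0.006]
contact_force: [0.3, -0.0, -4.3]
grip_width: 0.0494
gripper_force: 74.2
```

Run:
```python
from h import *
o=get_obs();f=viewer.grab_frame('wrist')
go((.5275,-.148,.06),-11,o)
held(f,o,'whole_1',WHOLE,.006)
cv2.imwrite('pics/w7.png',f['pixels'][...,::-1])
```

```text
at [ 0.5137 -0.1448  0.1226] yaw -10.95 t 19.3 row [-0.003  0.072  0.313] 0.001
held [-0.6  0.8 -0. ] ang 0.44 iou 0.879
```

View pics/w7.png

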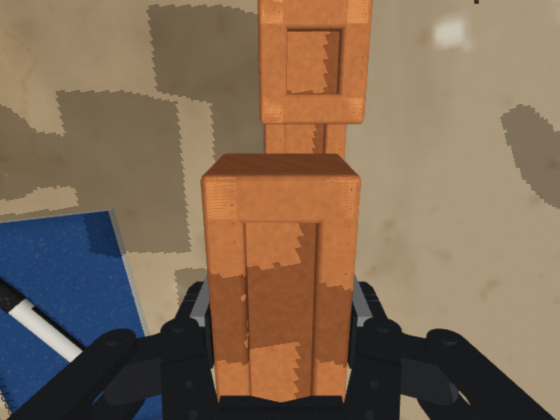

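The held whole's end edge is at row 177. Half A's near edge is at row 123, straight ahead, with pier visible between them. I'll work out the offsets before lowering.

Run:
```python
from h import *
o=get_obs();f=viewer.grab_frame('wrist')
R=Ro.from_rotvec(o['orientation']).as_matrix()
def tool(px,z): return np.round((toplane(f,px,z,o)-o['tcp_pos'])@R*1000,1)
print('top edge',tool([(203,177.5),(358,177.5)],o['tcp_pos'][2]+.039).tolist(),'bottom',tool([(222,154),(340,154)],o['tcp_pos'][2]-.006).tolist())
print('half A edge',pf(toplane(f,[(263,123.5),(364,123.5)],.092,o)).tolist(), 'pier',pf(toplane(f,[(264,140),(346,140)],.048,o)).tolist())
go((.5275,-.148,.06),-11,o)
```

```text
top edge [[59.5, -22.9, -39.0], [59.5, 23.4, -39.0]] bottom [[59.3, -24.3, 6.0], [59.3, 25.2, 6.0]]
half A edge [[70.5, 20.4], [70.6, -28.4]] pier [[57.3, 22.0], [57.4, -28.2]]
at [ 0.5159 -0.1449  0.1248] yaw -10.9 t 19.4 row [-0.004  0.06   0.324] 0.001
```

Request:
play_rows([
  [[1,0.0,0.062,0,0],[1,0.0,0.062,0,0],[1,0.0,0.062,0.05,0],[1,0.0,0.062,0.12,0],[1,0.0,0.062,0.2,0],[1,0.0,0.062,0.26,0],[1,0.0,0.062,0.31,0],[1,0.0,0.062,0.31,0],[1,0.0,0.062,0.31,0]],
])

```text
clock: 20.17
tcp_pos: [0.5274, -0.1478, 0.0623]
orientation: [-2.423, -1.999, 0.001]
contact_force: [0.0, -0.7, -3.9]
grip_width: 0.0491
gripper_force: 74.5
```

Run:
```python
from h import *
o=get_obs();f=viewer.grab_frame('wrist')
go((.5277,-.1472,.055),-11,o); print(o['contact_force'])
px=f['pixels'].astype(int); sat=px.max(2)-px.min(2)
a=px[60:200,270:300].sum((1,2)); g=np.diff(a); print([(60+i,int(g[i])) for i in np.argsort(-abs(g))[:10]])
cv2.imwrite('pics/w8.png',f['pixels'][:230,180:400,::-1].repeat(2,0).repeat(2,1))
```

```text
at [ 0.5274 -0.1478  0.0623] yaw -10.96 t 20.2 row [0.003 0.001 0.037] 0.0
[ 0.0305161  -0.73803677 -3.85935465]
[(np.int64(136), -1418), (np.int64(92), 1416), (np.int64(90), -1254), (np.int64(174), 1194), (np.int64(137), 1183), (np.int64(175), 1172), (np.int64(153), -969), (np.int64(152), -944), (np.int64(176), 860), (np.int64(89), -637)]
```

View pics/w8.png

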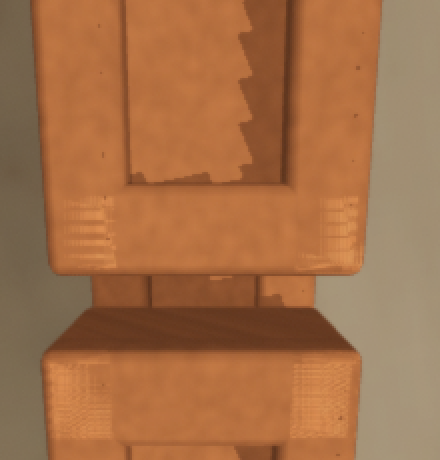

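Gap and sides look right: half A's edge is at row 137, the whole's top edge at row 175, and the centres agree within about 2 px. Lowering to seat.

Request:
play_rows([
  [[1,0.003,0.001,0.01,0],[1,0.003,0.001,0.02,0],[1,0.003,0.001,0.03,0],[1,0.003,0.001,0.038,0],[1,0.003,0.001,0.045,0],[1,0.003,0.001,0.045,0],[1,0.003,0.001,0.045,0]],
])

```text
clock: 20.8
tcp_pos: [0.5283, -0.1472, 0.0552]
orientation: [-2.423, -1.999, -0.002]
contact_force: [-6.0, 1.8, 14.1]
grip_width: 0.0491
gripper_force: 76.5
```

Run:
```python
from h import *
o=get_obs()
go((.5277,-.1472,.055),-11,o)
```

```text
at [ 0.5283 -0.1472  0.0552] yaw -10.96 t 20.8 row [-0.001 -0.003  0.001] 0.0
```

Request:
play_rows([
  [[1,0,0,-0.006,0],[1,0,0,-0.006,0],[-1,0,0,-0.006,0],[-1,0,0,-0.006,0],[-1,0,0,-0.006,0],[-1,0,0,-0.006,0],[-1,0,0,-0.006,0],[-1,0,0,-0.3,0],[-1,0,0,-0.6,0],[-1,0,0,-0.85,0],[-1,0,0,-0.85,0],[-1,0,0,-0.85,0]],
])

```text
clock: 21.8
tcp_pos: [0.532, -0.1491, 0.2312]
orientation: [2.418, 1.993, 0.014]
contact_force: [1.4, -0.7, 0.2]
grip_width: 0.0854
gripper_force: 0.0
```

Run:
```python
from h import *
o=get_obs();f=viewer.grab_frame('wrist')
for n,D,xy in (('whole_1',WHOLE,(.5277,-.147)),('half_1',HALF,(.546,-.052))):
  for d in viewer.trace(f,n):
    p,s=fit(f,o,d['pixels'],D,.048,(*xy,79)); 
    if s>.5: print(n,d['rect'],p,s,pf(p[None]))
t=viewer.grab_frame('top')
for d in viewer.trace(t,'whole_1'):
    for y in (.132,.225): 
        p,s=fit(t,None,d['pixels'],WHOLE,.012,(.53,y,173))
        if s>.7: print('low',d['score'],d['rect'],p,s)
print(o['joints'][[0,6]]); go((.60,.131,.22),82.8,o)
```

```text
whole_1 [240.2, 119.6, 306.2, 266.2] [ 0.52844915 -0.1477392  79.18031561] 0.9727448919021362 [[ 0.4 -0.9]]
half_1 [238.6, 33.9, 308.5, 113.4] [ 5.46658499e-01 -5.29629329e-02  7.92384967e+01] 0.9626389627198558 [[96.9 -0.7]]
low 0.76 [246.2, 219.3, 272.7, 275.0] [5.24306668e-01 1.30169896e-01 1.73541841e+02] 0.9472277564507507
low 0.67 [203.2, 216.1, 234.2, 267.0] [  0.53891608   0.22529551 175.10442065] 0.9501475893735651
[-0.36736447  0.19230589]
at [ 0.532  -0.1491  0.2312] yaw -11.02 t 21.8 row [1.44  0.065 0.059] 0.958
```

Request:
play_rows([
  [[-1,0.72,0.05,0,-0.52],[-1,0.72,0.05,0,-0.52],[-1,0.72,0.05,0,-0.52],[-1,0.72,0.05,0,-0.52],[-1,0.72,0.05,0,-0.52],[-1,0.72,0.05,0,-0.52],[-1,0.72,0.05,0,-0.52],[-1,0.72,0.05,0,-0.52]],
])

```text
clock: 22.72
tcp_pos: [0.5642, -0.0077, 0.2217]
orientation: [-1.425, -2.796, 0.003]
contact_force: [0.4, -0.9, -1.4]
grip_width: 0.0856
gripper_force: 0.0
```

Run:
```python
from h import *
go((.585,.131,.22),83.2)
```

```text
at [ 0.5642 -0.0077  0.2217] yaw 35.99 t 22.7 row [0.5   0.492 0.008] -0.525
```

Request:
play_rows([
  [[-1,0.5,0.49,0,-0.525],[-1,0.5,0.49,0,-0.525],[-1,0.5,0.49,0,-0.525],[-1,0.5,0.49,0,-0.525],[-1,0.5,0.49,0,-0.525],[-1,0.5,0.49,0,-0.525],[-1,0.5,0.49,0,-0.525],[-1,0.5,0.49,0,-0.525],[-1,0.5,0.49,0,-0.525]],
])

```text
clock: 23.47
tcp_pos: [0.5856, 0.1303, 0.2225]
orientation: [-0.196, -3.133, 0.001]
contact_force: [0.0, -0.5, 0.6]
grip_width: 0.0855
gripper_force: 0.0
```

Run:
```python
from h import *
o=get_obs();f=viewer.grab_frame('wrist')
for d in viewer.trace(f,'whole_1'):
    for y in (.132,.225): 
        p,s=fit(f,o,d['pixels'],WHOLE,.012,(.53,y,173))
        if s>.7: print('low',d['score'],d['rect'],p,s)
go((.5245,.131,.018),83.2)
```

```text
low 0.63 [241.8, 45.8, 305.6, 190.5] [5.25160502e-01 1.31619056e-01 1.72794159e+02] 0.9756775737770707
low 0.59 [345.2, 45.9, 422.7, 196.2] [  0.54000107   0.22666241 175.85118154] 0.9693054433447789
at [0.5859 0.1304 0.223 ] yaw 82.89 t 23.6 row [ 0.304 -0.034  1.025] -0.003
```

Request:
play_rows([
  [[-1,0.302,-0.032,0,0],[-1,0.302,-0.032,0.2,0],[-1,0.302,-0.032,0.4,0],[-1,0.302,-0.032,0.6,0],[-1,0.302,-0.032,0.75,0],[-1,0.302,-0.032,0.75,0],[-1,0.302,-0.032,0.75,0]],
])

```text
clock: 24.15
tcp_pos: [0.5245, 0.1311, 0.0729]
orientation: [-0.191, -3.133, 0.003]
contact_force: [-0.1, 0.2, -0.2]
grip_width: 0.085
gripper_force: 0.0
```

Run:
```python
from h import *
go((.5252,.1316,.019),82.8)
```

```text
at [0.5245 0.1311 0.0729] yaw 83.01 t 24.1 row [-0.004  0.003  0.269] 0.002
```

Request:
play_rows([
  [[-1,-0.004,0.003,0.1,0.002],[-1,-0.004,0.003,0.2,0.002],[-1,-0.004,0.003,0.265,0.002],[-1,-0.004,0.003,0.265,0.002],[-1,-0.004,0.003,0.265,0.002],[1,-0.004,0.003,0.265,0.002],[1,-0.004,0.003,0.265,0.002],[1,-0.004,0.003,0.265,0.002],[1,-0.004,0.003,0.265,0.002],[1,-0.004,0.003,0.265,0.002],[1,-0.004,0.003,0.265,0.002]],
])

```text
clock: 25.07
tcp_pos: [0.5274, 0.1322, 0.0223]
orientation: [0.195, 3.133, 0.001]
contact_force: [-1.1, -0.9, 8.6]
grip_width: 0.049
gripper_force: 73.7
```

Run:
```python
from h import *
go((.5252,.1316,.019),82.8); print(get_obs()['contact_force'])
```

```text
at [0.5274 0.1322 0.0223] yaw 82.89 t 25.1 row [ 0.011 -0.004  0.016] 0.001
[-1.0673558  -0.94293321  8.63176602]
```

Request:
play_rows([
  [[1,0,0,-0.1,0],[1,0,0,-0.3,0],[1,0,0,-0.5,0],[1,0,0,-0.7,0],[1,0,0,-0.9,0.05],[1,0,0,-0.9,0.1],[1,0,-0.1,-0.9,0.2],[1,0,-0.2,-0.9,0.3],[1,0,-0.3,-0.9,0.4],[1,0,-0.4,-0.9,0.5],[1,0,-0.4,-0.9,0.5],[1,0,-0.4,-0.9,0.5]],
])

```text
clock: 26.07
tcp_pos: [0.5153, 0.0511, 0.2004]
orientation: [-1.389, -2.817, 0.002]
contact_force: [0.1, 0.4, -4.7]
grip_width: 0.0488
gripper_force: 75.1
```

Run:
```python
from h import *
go((.5399,-.0842,.18),-11)
```

```text
at [0.5153 0.0511 0.2004] yaw 37.5 t 26.1 row [-0.611 -0.314  0.102] 0.539
```

Request:
play_rows([
  [[1,-0.61,-0.3,0,0.54],[1,-0.61,-0.3,0,0.54],[1,-0.61,-0.3,0,0.54],[1,-0.61,-0.3,0,0.54],[1,-0.61,-0.3,0,0.54],[1,-0.61,-0.3,0,0.54],[1,-0.61,-0.3,0.1,0.54],[1,-0.61,-0.3,0.1,0.54],[1,-0.61,-0.3,0.1,0.54],[1,-0.61,-0.3,0.1,0.54]],
])

```text
clock: 26.9
tcp_pos: [0.544, -0.0798, 0.1809]
orientation: [-2.413, -2.011, 0.001]
contact_force: [1.1, 1.3, -4.9]
grip_width: 0.0493
gripper_force: 74.9
```

Run:
```python
from h import *
o=get_obs();f=viewer.grab_frame('wrist')
go((.5399,-.0842,.12),-11,o)
held(f,o,'whole_1',WHOLE,.0100)
R=Ro.from_rotvec(o['orientation']).as_matrix(); px=f['pixels'].astype(int)
a=px[110:230,265:295].sum((1,2)); g=np.diff(a); print([(110+int(i),int(g[i])) for i in np.argsort(-abs(g))[:8]])
def tool(p,z): return np.round((toplane(f,p,z,o)-o['tcp_pos'])@R*1000,1)[:,0]
for k in np.argsort(-abs(g))[:8]: print(110+k,tool([(280,110.5+k)],o['tcp_pos'][2]+.035),tool([(280,110.5+k)],o['tcp_pos'][2]-.01))
```

```text
at [ 0.544  -0.0798  0.1809] yaw -10.37 t 26.9 row [-0.025 -0.016  0.304] 0.007
held [2.1 0.3 0. ] ang -0.25 iou 0.897
[(145, -3854), (140, 2393), (123, -1472), (164, 1351), (127, -1246), (212, 1176), (165, 1165), (122, -1143)]
145 [68.4] [62.3]
140 [69.9] [64.4]
123 [74.8] [71.4]
164 [62.6] [54.1]
127 [73.7] [69.8]
212 [47.1] [32.]
165 [62.3] [53.6]
122 [75.1] [71.8]
```

Request:
play_rows([
  [[1,-0.038,-0.018,0,0.007],[1,-0.038,-0.018,0,0.007],[1,-0.038,-0.018,0.1,0.007],[1,-0.038,-0.018,0.2,0.007],[1,-0.038,-0.018,0.28,0.007],[1,-0.038,-0.018,0.35,0.007],[1,-0.038,-0.018,0.35,0.007],[1,-0.038,-0.018,0.35,0.007],[1,-0.038,-0.018,0.35,0.007]],
])

```text
clock: 27.75
tcp_pos: [0.5397, -0.0877, 0.1117]
orientation: [2.429, 1.991, 0.002]
contact_force: [-0.0, 0.9, -5.6]
grip_width: 0.0489
gripper_force: 74.9
```

Run:
```python
from h import *
o=get_obs();f=viewer.grab_frame('wrist')
go((.5395,-.0865,.103),-11,o)
held(f,o,'whole_1',WHOLE,.0100)
cv2.imwrite('pics/w9.png',f['pixels'][60:260,180:400,::-1].repeat(2,0).repeat(2,1))
```

```text
at [ 0.5397 -0.0877  0.1117] yaw -11.33 t 27.8 row [ 0.006 -0.002  0.043] -0.004
held [2.2 0.4 0. ] ang -0.24 iou 0.89
```

View pics/w9.png

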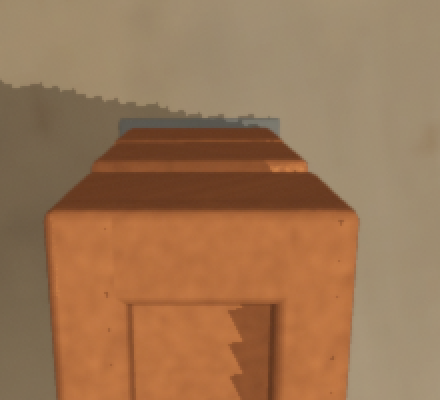

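The whole's end, half A's end and the pier's end line up (crop rows 172, 160 and 128, all centred at about column 200). Seating it.

Request:
play_rows([
  [[1,0.006,-0.002,0.01,-0.003],[1,0.006,-0.002,0.02,-0.003],[1,0.006,-0.002,0.03,-0.003],[1,0.006,-0.002,0.038,-0.003],[1,0.006,-0.002,0.044,-0.003],[1,0.006,-0.002,0.044,-0.003],[1,0.006,-0.002,0.044,-0.003]],
])

```text
clock: 28.43
tcp_pos: [0.5391, -0.0858, 0.1033]
orientation: [-2.424, -1.997, -0.002]
contact_force: [-5.6, 2.3, 12.8]
grip_width: 0.0493
gripper_force: 77.3
```

Run:
```python
from h import *
go((.5395,-.0865,.103),-11)
```

```text
at [ 0.5391 -0.0858  0.1033] yaw -11.04 t 28.4 row [-0.003  0.003  0.001] -0.0
```

Request:
play_rows([
  [[1,-0.002,0.002,0,0],[1,-0.002,0.002,-0.005,0],[-1,-0.002,0.002,-0.005,0],[-1,-0.002,0.002,-0.005,0],[-1,-0.002,0.002,-0.005,0],[-1,-0.002,0.002,-0.005,0],[-1,-0.002,0.002,-0.005,0],[-1,0,0,-0.3,0],[-1,0,0,-0.6,0],[-1,0,0,-0.65,0],[-1,0,0,-0.65,0],[-1,0,0,-0.65,0]],
])

```text
clock: 29.43
tcp_pos: [0.5409, -0.0863, 0.2348]
orientation: [2.422, 1.995, 0.008]
contact_force: [0.1, 0.6, -0.7]
grip_width: 0.0855
gripper_force: 0.0
```

Run:
```python
from h import *
o=get_obs();f=viewer.grab_frame('wrist')
for d in viewer.trace(f,'whole_1'):
    p,s=fit(f,o,d['pixels'],WHOLE,.093,(.54,-.085,79)); 
    if s>.5: print(d['rect'],p,s,pf(p[None]))
go((.595,.22,.22),85.9,o)
```

```text
[239.5, 121.2, 313.7, 285.1] [ 0.5399866  -0.08378391 78.96534863] 0.9659735349716446 [[65.4 -0. ]]
at [ 0.5409 -0.0863  0.2348] yaw -11.05 t 29.4 row [ 1.555 -0.029  0.077] 0.923
```

Request:
play_rows([
  [[-1,0.78,0.02,0,-0.54],[-1,0.78,0.02,0,-0.54],[-1,0.78,0.02,0,-0.54],[-1,0.78,0.02,0,-0.54],[-1,0.78,0.02,0,-0.54],[-1,0.78,0.02,0,-0.54],[-1,0.78,0.02,0,-0.54],[-1,0.78,0.02,0,-0.54]],
])

```text
clock: 30.2
tcp_pos: [0.5715, 0.0663, 0.2295]
orientation: [-1.381, -2.818, 0.004]
contact_force: [0.7, 1.1, -0.1]
grip_width: 0.0856
gripper_force: 0.0
```

Run:
```python
from h import *
go((.6,.22,.22),85.9)
```

```text
at [0.5715 0.0663 0.2295] yaw 37.77 t 30.2 row [0.52  0.583 0.046] -0.535
```

Request:
play_rows([
  [[-1,0.52,0.58,0.04,-0.535],[-1,0.52,0.58,0.04,-0.535],[-1,0.52,0.58,0.04,-0.535],[-1,0.52,0.58,0.04,-0.535],[-1,0.52,0.58,0.04,-0.535],[-1,0.52,0.58,0.04,-0.535],[-1,0.52,0.58,0.04,-0.535],[-1,0.52,0.58,0.04,-0.535],[-1,0.52,0.58,0.04,-0.535],[-1,0.52,0.58,0.04,-0.535]],
])

```text
clock: 31.03
tcp_pos: [0.601, 0.2191, 0.223]
orientation: [-0.125, -3.138, 0.001]
contact_force: [0.5, -0.3, 0.2]
grip_width: 0.0853
gripper_force: 0.0
```

Run:
```python
from h import *
o=get_obs();f=viewer.grab_frame('wrist')
for d in viewer.trace(f,'whole_1'):
    p,s=fit(f,o,d['pixels'],WHOLE,.012,(.54,.2267,175.9))
    if s>.7: print('low',d['score'],d['rect'],p,s); go((p[0],p[1],.019),p[2]-90,o)
```

```text
low 0.87 [253.0, 41.9, 316.5, 187.2] [  0.53996995   0.2271581  175.65162041] 0.9758792818213721
at [0.601  0.2191 0.223 ] yaw 85.44 t 31.0 row [0.306 0.017 1.02 ] -0.002
```

Request:
play_rows([
  [[-1,0.306,0.017,0,-0.002],[-1,0.306,0.017,0.2,-0.002],[-1,0.306,0.017,0.4,-0.002],[-1,0.306,0.017,0.6,-0.002],[-1,0.306,0.017,0.75,-0.002],[-1,0.306,0.017,0.75,-0.002],[-1,0.306,0.017,0.75,-0.002]],
])

```text
clock: 31.72
tcp_pos: [0.5397, 0.227, 0.0731]
orientation: [-0.114, -3.137, 0.003]
contact_force: [-0.1, 0.5, 1.1]
grip_width: 0.0853
gripper_force: 0.0
```

Run:
```python
from h import *
go((.54,.2272,.021),85.65)
```

```text
at [0.5397 0.227  0.0731] yaw 85.82 t 31.7 row [-0.002  0.002  0.26 ] 0.002
```

Request:
play_rows([
  [[-1,-0.002,0.002,0.1,0.002],[-1,-0.002,0.002,0.2,0.002],[-1,-0.002,0.002,0.26,0.002],[-1,-0.002,0.002,0.26,0.002],[-1,-0.002,0.002,0.26,0.002],[1,-0.002,0.002,0.26,0.002],[1,-0.002,0.002,0.26,0.002],[1,-0.002,0.002,0.26,0.002],[1,-0.002,0.002,0.26,0.002],[1,-0.002,0.002,0.26,0.002],[1,-0.002,0.002,0.26,0.002]],
])

```text
clock: 32.63
tcp_pos: [0.5419, 0.228, 0.0233]
orientation: [0.118, 3.138, 0.001]
contact_force: [-1.2, -0.7, 6.8]
grip_width: 0.0492
gripper_force: 74.6
```

Request:
play_rows([
  [[1,0,0,-0.1,0],[1,0,0,-0.3,0],[1,0,0,-0.5,0],[1,0,0,-0.7,0],[1,0,0,-0.9,0.05],[1,0,0,-0.95,0.1],[1,0,-0.2,-0.95,0.2],[1,0,-0.4,-0.95,0.3],[1,0,-0.6,-0.95,0.4],[1,0,-0.8,-0.95,0.5],[1,0,-0.9,-0.95,0.5],[1,0,-0.9,-0.95,0.5]],
])

```text
clock: 33.63
tcp_pos: [0.5259, 0.0412, 0.2118]
orientation: [-1.332, -2.845, 0.005]
contact_force: [-0.8, -0.6, -4.9]
grip_width: 0.0489
gripper_force: 74.8
```

Run:
```python
from h import *
go((.5151,-.2118,.18),-11)
```

```text
at [0.5259 0.0412 0.2118] yaw 39.81 t 33.6 row [-0.937 -0.851  0.162] 0.565
```

Request:
play_rows([
  [[1,-0.93,-0.84,0,0.565],[1,-0.93,-0.84,0,0.565],[1,-0.93,-0.84,0,0.565],[1,-0.93,-0.84,0,0.565],[1,-0.93,-0.84,0,0.565],[1,-0.93,-0.84,0,0.565],[1,-0.93,-0.84,0,0.565],[1,-0.93,-0.84,0,0.565],[1,-0.93,-0.84,0.1,0.565],[1,-0.93,-0.84,0.1,0.565],[1,-0.93,-0.84,0.1,0.565]],
])

```text
clock: 34.55
tcp_pos: [0.5206, -0.2002, 0.1908]
orientation: [-2.402, -2.019, 0.002]
contact_force: [0.0, -0.2, -5.4]
grip_width: 0.0492
gripper_force: 74.6
```

Run:
```python
from h import *
o=get_obs();f=viewer.grab_frame('wrist')
d=held(f,o,'whole_1',WHOLE,.0113)
T=np.array([.5275,-.148])+U*(-.065-d[0]); print(T); go((*T,.105),-11,o)
cv2.imwrite('pics/w10.png',f['pixels'][...,::-1])
```

```text
held [2.5 0.2 0. ] ang 0.22 iou 0.898
[ 0.51462592 -0.2142314 ]
at [ 0.5206 -0.2002  0.1908] yaw -9.91 t 34.5 row [-0.075 -0.016  0.429] 0.012
```

View pics/w10.png

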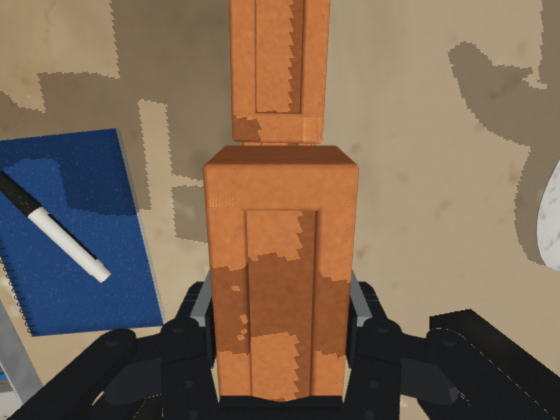

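The last whole is held square behind the placed one, whose near edge is at row 141 (the held end is at row 165). Lowering to hover.

Request:
play_rows([
  [[1,-0.075,-0.016,0,0.012],[1,-0.075,-0.016,0,0.012],[1,-0.075,-0.016,0.1,0.012],[1,-0.075,-0.016,0.2,0.012],[1,-0.075,-0.016,0.3,0.012],[1,-0.075,-0.016,0.38,0.012],[1,-0.075,-0.016,0.39,0.012],[1,-0.075,-0.016,0.39,0.012],[1,-0.075,-0.016,0.39,0.012]],
])

```text
clock: 35.4
tcp_pos: [0.5164, -0.2169, 0.115]
orientation: [2.427, 1.993, 0.001]
contact_force: [0.4, 0.7, -3.9]
grip_width: 0.0488
gripper_force: 74.6
```

Run:
```python
from h import *
o=get_obs();f=viewer.grab_frame('wrist')
d=held(f,o,'whole_1',WHOLE,.0113)
go((.5146,-.2142,.1043),-11,o)
px=f['pixels'].astype(int); a=px[60:200,265:295].sum((1,2)); g=np.diff(a)
for i in np.argsort(-abs(g))[:8]: print(60+i,int(g[i]),pf(toplane(f,[(280,60.5+i)],.138,o))[0],pf(toplane(f,[(280,60.5+i)],o['tcp_pos'][2]+.0337,o))[0])
```

```text
held [ 2.4  0.2 -0. ] ang 0.08 iou 0.901
at [ 0.5164 -0.2169  0.115 ] yaw -11.23 t 35.4 row [ 0.012 -0.011  0.053] -0.003
119 2598 [ 5.4 -2.6] [ 6.1 -2.6]
67 -1775 [21.2 -2.6] [20.4 -2.6]
163 1335 [-9.1 -2.5] [-7.1 -2.5]
164 1211 [-9.4 -2.5] [-7.4 -2.5]
69 1072 [20.6 -2.6] [19.9 -2.6]
144 -954 [-2.7 -2.5] [-1.2 -2.5]
118 -926 [ 5.7 -2.6] [ 6.4 -2.6]
145 -879 [-3.  -2.5] [-1.5 -2.5]
```

Request:
play_rows([
  [[1,0.01,-0.009,0.01,-0.003],[1,0.01,-0.009,0.02,-0.003],[1,0.01,-0.009,0.03,-0.003],[1,0.01,-0.009,0.035,-0.003],[1,0.01,-0.009,0.035,-0.003],[1,0.01,-0.009,0.035,-0.003]],
])

```text
clock: 36.0
tcp_pos: [0.5143, -0.2141, 0.1068]
orientation: [-2.423, -1.999, 0.0]
contact_force: [0.4, -0.2, -4.7]
grip_width: 0.0496
gripper_force: 74.7
```

Run:
```python
from h import *
go((.5146,-.2142,.1043),-11)
```

```text
at [ 0.5143 -0.2141  0.1068] yaw -10.95 t 36.0 row [-0.     0.002  0.013] 0.001
```

Request:
play_rows([
  [[1,0,0.002,0.007,0],[1,0,0.002,0.014,0],[1,0,0.002,0.018,0],[1,0,0.002,0.018,0],[1,0,0.002,0.018,0]],
])

```text
clock: 36.42
tcp_pos: [0.515, -0.2142, 0.1043]
orientation: [-2.423, -1.999, -0.002]
contact_force: [-2.5, 2.4, 7.7]
grip_width: 0.0489
gripper_force: 76.5
```

Run:
```python
from h import *
go((.5146,-.2142,.1043),-11)
```

```text
at [ 0.515  -0.2142  0.1043] yaw -10.96 t 36.4 row [-0.    -0.002  0.   ] 0.0
```

Request:
play_rows([
  [[1,0,0,0.003,0],[1,0,0,0,0],[-1,0,0,0,0],[-1,0,0,0,0],[-1,0,0,0,0],[-1,0,0,0,0],[-1,0,0,0,0],[-1,0,0,-0.3,0],[-1,0,0,-0.6,0],[-1,0,0,-0.8,0],[-1,0,0,-0.8,0],[-1,0,0,-0.8,0]],
])

```text
clock: 37.42
tcp_pos: [0.5181, -0.2164, 0.2704]
orientation: [2.417, 1.992, 0.012]
contact_force: [1.4, -0.4, -0.7]
grip_width: 0.0854
gripper_force: 0.0
```

Run:
```python
from h import *
o=get_obs();f=viewer.grab_frame('wrist')
for d in viewer.trace(f,'whole_1'):
  for c in (-.065,.065):
    p,s=fit(f,o,d['pixels'],WHOLE,.093,(*(np.array([.5275,-.148])+U*c),79)); 
    if s>.7: print(d['rect'],p,s,pf(p[None]))
g=viewer.grab_frame('side')
a=cv2.resize(g['pixels'][110:250,280:450],None,fx=4,fy=4,interpolation=cv2.INTER_CUBIC)
cv2.imwrite('pics/end.png',np.hstack([a[:,:,::-1]])[:600,:800])
for n in ('top','side'):
    t=viewer.grab_frame(n); print(n,[np.round(d['rect']).tolist() for d in viewer.trace(t,'clay_pot')])
```

```text
[236.3, 0.1, 312.1, 105.4] [ 0.54012504 -0.08344522 78.67100376] 0.9804458836716902 [[65.8 -0.1]]
[236.3, 0.1, 312.1, 105.4] [ 0.54010428 -0.08350798 78.72497077] 0.9804458836716902 [[65.7 -0.1]]
[242.4, 117.8, 308.1, 263.9] [ 0.51538545 -0.21199749 78.8594255 ] 0.973240275884742 [[-65.1  -0.3]]
top [[290.0, 164.0, 321.0, 192.0]]
side [[258.0, 171.0, 285.0, 200.0]]
```

View pics/end.png

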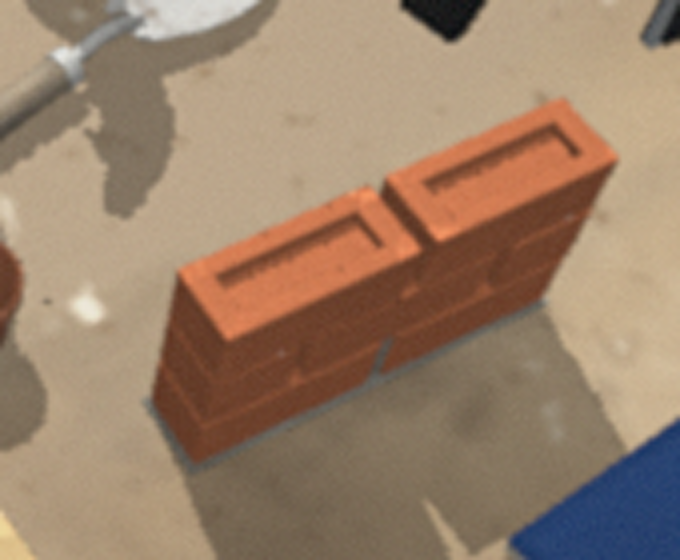

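The side crop shows the finished three-course pier in running bond, flat and flush: the top joint is at (405,215) and sits straight above the foot joint at (380,360). The pot has not moved and the gripper is clear, so I'm handing in.

```bash
python3 -c "
from bench import r
print(r.hand_in())"
```

```text
the job is handed in; nothing more can be done
None
```

All five bricks are laid in running bond on the pier and the job is handed in at about 38 s; each brick measured within about 1 mm of its target, and the pot and the red block were not touched.

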